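Slide the box down the varnished lane

TASK

Push the closed wooden box along the plywood board, in through the open end of the lane between the two wooden guide rails, until it stands squarely against the stop bar at the lane's far end, then take the hand away. The rails are freshly varnished and still tacky, so neither the box nor the robot may touch either of them; the box may need straightening and centring in front of the lane first. Only push the box with the fingers: do not grip, lift or tip it, and leave the jar, the sanding block and the carved finial standing where they are.

Things in the scene. Friction and masses are not known exactly. Their poses are not given: they have to be found in the camera images.
- lane: Plywood board fixed on the bench, 420 x 200 x 12 mm. Origin on the bench surface on the lane's centre line; x runs along the lane in the pushing direction (within 20 degrees of world +y), z up. Board: x -235 to +185 mm, y -100 to +100 mm; the box slides on its top at z = 12 mm. The lane between the rails is 112 mm wide (y -56 to +56 mm), its open mouth at x = -60 mm. Place and angle vary.
- stop_face (a point): Middle of the face of the stop bar across the lane's far end, at x = 160, y = 0, z = 23 mm in the board's frame. The bar is fixed, pale wood, 20 mm thick, 108 mm long, 22 mm high above the board. A box standing squarely against it has its origin at x = 110 mm in the board's frame.
- rail_left: Varnished wooden guide rail on the +y side of the lane (board frame), fixed to the board: 240 x 16 x 22 mm, top 34 mm above the bench. Origin at the middle of its underside, at x = 60, y = 64, z = 12 mm in the board's frame. Its inner face is at y = 56 mm. Must not be touched.
- rail_right: The same rail on the -y side of the lane: origin at x = 60, y = -64, z = 12 mm in the board's frame, inner face at y = -56 mm. Must not be touched.
- box: Loose closed pale wooden box, dark seam, flat round rosette on top: 100 mm long (its x), 90 wide (its y), 70 high, 0.22 to 0.45 kg; origin at the centre of its underside. Starts on the board before the mouth (board frame: x -160 to -140 mm, y up to 28 mm either way, turned up to 0.2 rad). Slides with friction, stays where left. Its top is 48 mm above the rails' tops.
- varnish_jar: Bystander: round jar 54 mm in diameter, 70 mm high, with a steel cap, standing on the bench beside the board. Origin at the centre of its underside.
- sanding_block: Bystander: cork sanding block 70 x 40 x 28 mm lying on the bench beside the board. Origin at the centre of its underside.
- carved_finial: Bystander: small turned wooden finial 44 mm in diameter at the foot, 75 mm high, standing on the bench beside the board. Origin at the centre of its underside.
Not all that is in view belongs to the job. There is more than one size of the box; the one meant has the size given above.

How it is judged (in metres and radians):
At the end, for the whole second after the job is handed in: The box stands flat and at rest on the board between the rails, within 6 mm of the stop bar, within 11 mm of the lane's centre line and square to the lane within 0.1 rad (x of box in the frame of lane between 0.104 and 0.113 m and y of box in the frame of lane between -0.011 and 0.011 m and angle between the x axis of box and the x axis of lane, either way round below 0.1 rad and angle between box's own z axis and vertical below 0.05 rad and z of box in the frame of lane below 0.016 m and linear speed of box below 0.01 m/s); the robot touches nothing.
It fails at once if a rail is touched by the box, the robot or anything else (contact force between any of rail_left, rail_right and anything else above 0.3 N).
It fails at once if the box is lifted more than 6 mm off the board or tipped by more than 0.12 rad (z of box in the frame of lane above 0.018 m or angle between box's own z axis and vertical above 0.12 rad).
It fails at once if the varnish jar is moved by more than 15 mm or tipped (distance of varnish_jar from where it was at the start of the episode above 0.015 m or angle between varnish_jar's own z axis and vertical above 0.3 rad).
It fails at once if the sanding block is moved by more than 15 mm or tipped (distance of sanding_block from where it was at the start of the episode above 0.015 m or angle between sanding_block's own z axis and vertical above 0.3 rad).
It fails at once if the carved finial is moved by more than 15 mm or tipped (distance of carved_finial from where it was at the start of the episode above 0.015 m or angle between carved_finial's own z axis and vertical above 0.3 rad).
It also fails if it takes over 64 s, if anything falls off the work surface, if the arm or the gripper's body presses on something with over 40 N, if the wrist force passes 120 N, or if a joint passes its speed limit or range.

ROBOT

A 7-joint arm with a two-finger parallel gripper is mounted at the origin on the work surface. World frame = base frame: x ahead of the robot, y to its left, z up, the work surface at z = 0. Lengths are in mm, angles in rad, forces in N, time in s.
With the tool pointing down it reaches from about 350 to 900 mm from the base axis. Payload 8.1 kg.
Tool frame: the origin (TCP) lies between the finger pads; the fingertips stand 14 mm ahead of it and the grasp point (between the pads) lies 5 mm behind it; z points along the fingers, y is the line along which they close (so a half turn about z gives the same grasp; the last joint's range is limited). The gripper opens to 85 mm and grips with 20 to 120 N. Pads are 22 mm wide; open, the fingers measure 114 mm over their backs; the gripper's body (76 mm by 85 mm) begins 54 mm behind the grasp point. The pads swing forward as they close: fully open they stand 13 mm farther back than shut.
Start: joints at [-1.231, 0.434, 0.025, 1.573, -0.012, 1.134, -0.075], TCP at [267.822, 564.723, 245.323] pointing down, gripper open.
Joint ranges: [-2.62, 2.62], [-0.44, 2.09], [-1.27, 1.32], [0.08, 2.57], [-1.32, 4.46], [0.12, 2], [-2.74, 2.74]. Speed limits (rad/s): [2.22, 2.22, 3.01, 3.01, 3.14, 3.14, 3.14].

INTERFACE

Orientations are given as a unit quaternion [x, y, z, w].
In Python, from rig import telemetry, grab_frame, workorder, spotter gives the robot as it stands. The module is installed in compiled form; this text tells all that it offers.
- The arm moves only by the tool jog_arm, never from a script. Its argument "commands" is a list of rows, each a list of 7 numbers: the shift along the world's x, y, z each as a share of 0.2 m, from -1 to 1, then the turn, a rotation vector about the world's x, y, z each as a share of pi/4 rad, from -1 to 1, then the opening, from 0 (shut) to 1 (fully open). In form: [[tx, ty, tz, wx, wy, wz, claw], ...]. A call has 1 to 10 rows; each row is the pose to reach, as a shift and turn from the pose commanded when the call began; what a row does not reach only later rows make up. A row lasts 1/8 s, in which the tool goes at most 62.5 mm and 10.7 degrees, less where a joint would pass 70% of its speed; a pose out of reach is approached as far as the arm can. A call with a number of a shift or a turn outside -1 to 1 is refused whole. A call with a gripper value outside its range is refused whole. The fingers move at their own pace and stop on an object; the grip force is fixed at half the most. Time passes only in rows, so rows that repeat a pose let the fingers close. It gives the time, the measured TCP pose, the force, the opening and the grip force at its end, in the units of the state.
- telemetry.state(): the state, without advancing time (a new reading comes with each control period).
- grab_frame(name): name is "scene" or "top"; returns a dict with "img" (384x512x3 uint8, red, green, blue), "z_map" (384x512 float32, mm along the optical axis (not along the pixel's ray), 0 where there is no reading), "mtx" (3x3 intrinsics, pixels), "T" (4x4, takes a point from camera to world coordinates). Camera axes: x right, y up, looking along -z (the intrinsics and any distortion apply to the point x, -y, -z); pixel columns grow to the right and rows downward; lengths in mm; the calibration is good to about 2 mm. A picture is of the moment at which its call begins.
- workorder.finish_job(): hands the job in; it is judged then, once.
Trained networks look in the newest picture that a camera, given by its name, has taken for a name from the list of things; names that differ only in an ending like _2 or _b are one class to them, and where a whole thing is asked for, a point or a joint stands for the part that bears it (a point fixed in the world has none). Each returns a list of dicts, best first, with "confidence" (0 to 1); they miss things now and then, are a little off and sometimes report something else, mostly with a low value. They report only what shows in the picture. A call takes as long as a camera call. They do not tell look-alikes from the thing itself.
- spotter.find_in(camera, thing): "point" ([column, row] in pixels, amid what is visible of it).
- spotter.cut_out(camera, thing): "region" (384x512 bool, what is visible of it) and "point" ([column, row] in pixels, amid what is visible of it).
- spotter.tip_of(camera, thing): "point" ([column, row] in pixels: a listed point, or the origin of a listed thing).
The state is a dict: "time": time; "q": joint angles; "dq": joint speeds; "tau": joint torques, N m; "tcp_pos": TCP position; "orientation": TCP orientation; "contact_force": force on the tool from outside, world axes, zero at the start; "ft_torque": the same for the moment, N m; "width": opening from 0.0 (shut) to 1.0 (fully open); "grip_force": force on a finger pad.
Only numpy, scipy, OpenCV 4.12 (cv2) and the standard library are available. Lean on these libraries where they do the work, as an engineer would, in place of code of your own. Each camera call takes 0.05 s, during which the arm holds its last target. There are 200 camera calls.

## Working session

There is one attempt and no reset: what is moved stays moved. The work goes in short steps, Python scripts to look and compute and a tool call to move; the robot and the scene stay as the last step left them, time stands still between calls to the robot, and variables do not carry over. Pictures are saved under pics/ and viewed, at most 10 in all, crops included, and the job is handed in when it is done.

Besides the shell and the picture viewer there is one more tool, called after "Emit:" as a command line: name --pt "numbers of a row" for each row, then --argument value for the rest. jog_arm: Moves the arm, as the interface text tells. Shift numbers are shares of 0.2 m and turn numbers shares of pi/4 rad, none past 1 either way. Its arguments: {"type":"object","properties":{"commands":{"type":"array","items":{"type":"array","items":{"type":"number","minimum":-1,"maximum":1}}}},"required":["commands"]}

```bash
mkdir -p pics
cat > h.py <<'E'
import numpy as np, cv2
from rig import telemetry, grab_frame, workorder, spotter
def cloud(f):
    z=f["z_map"];K=f["mtx"];v,u=np.mgrid[:z.shape[0],:z.shape[1]]
    p=np.stack([(u-K[0,2])/K[0,0]*z,-(v-K[1,2])/K[1,1]*z,-z,np.ones_like(z)],-1)
    w=(p@f["T"].T)[...,:3]; w[z==0]=np.nan
    return w
def save(f,n): cv2.imwrite("pics/"+n,f["img"][...,::-1])
E
python3 - <<'E'
from h import *
a=grab_frame("scene");b=grab_frame("top")
cv2.imwrite("pics/a.png",cv2.resize(np.hstack([a["img"],b["img"]])[...,::-1],(800,300),interpolation=3))
save(b,"top.png")
for c,f in(("scene",a),("top",b)):
    W=cloud(f)
    for n in["box","lane","rail_left","rail_right","varnish_jar","sanding_block","carved_finial"]:
        for d in spotter.cut_out(c,n)[:3]:
            r=d["region"];print(c,n,round(d["confidence"],2),np.round(d["point"]),r.sum(),np.round(np.nanmedian(W[r],0)),np.round(np.nanpercentile(W[r][:,2],95)))
print(telemetry.state()); print(b["T"],b["mtx"])
E
```

```text
scene box 0.97 [226. 178.] 1656 [ 526. -119.   80.] 84.0
scene box 0.6 [143. 165.] 3161 [ 481. -329.   85.] 95.0
scene box 0.56 [205. 129.] 2327 [ 324. -199.   85.] 95.0
scene lane 0.93 [281. 201.] 7671 [544.  29.  13.] 34.0
scene rail_left 0.67 [302. 176.] 784 [460.  83.  30.] 36.0
scene rail_right 0.84 [301. 215.] 854 [588.  75.  31.] 36.0
scene varnish_jar 0.62 [283. 238.] 692 [691.  18.  52.] 72.0
scene sanding_block 0.9 [286. 156.] 391 [373.  36.  26.] 30.0
scene carved_finial 0.76 [333. 239.] 396 [682. 139.  41.] 70.0
top box 0.95 [322. 300.] 3621 [ 281. -199.   93.] 97.0
top box 0.92 [295. 199.] 1878 [ 486. -118.   83.] 86.0
top box 0.87 [388. 236.] 3681 [ 447. -332.   93.] 97.0
top lane 0.71 [236. 183.] 11620 [514.  26.  13.] 35.0
top rail_left 0.58 [207. 204.] 844 [451.  84.  34.] 38.0
top rail_right 0.91 [220. 155.] 851 [578.  80.  34.] 38.0
top varnish_jar 0.97 [250. 123.] 527 [664.  19.  69.] 73.0
top carved_finial 0.87 [202. 117.] 299 [662. 139.  44.] 73.0
top carved_finial 0.41 [295. 200.] 1836 [ 486. -119.   83.] 86.0
{'time': 0.8, 'q': array([-1.23063103,  0.43450998,
[... 377 characters left out ...]
67.82909213, 564.72920543, 245.32596848]), 'orientation': array([2.19631049e-01, 9.75583006e-01, 1.74765812e-05, 1.34283144e-05]), 'contact_force': array([-0.22430408,  0.31415048,  0.27673685]), 'ft_torque': array([ 0.04542822, -0.04146823, -0.03249327]), 'grip_force': 0.0, 'width': 0.9951611450157638}
[[ 1.61558396e-01  9.63018707e-01 -2.15624336e-01  2.78715971e+02]
 [-9.86840438e-01  1.59133698e-01 -2.86777937e-02 -6.40393631e+01]
 [ 6.69584628e-03  2.17419953e-01  9.76055188e-01  1.12356088e+03]
 [ 0.00000000e+00  0.00000000e+00  0.00000000e+00  1.00000000e+00]] [[465.14847251   0.         260.89110309]
 [  0.         465.14847251 186.35737126]
 [  0.           0.           1.        ]]
```

View pics/top.png

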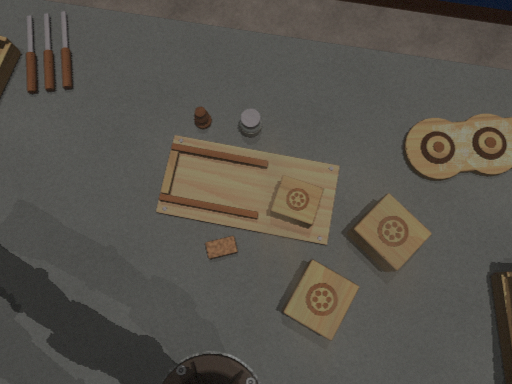

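View pics/a.png

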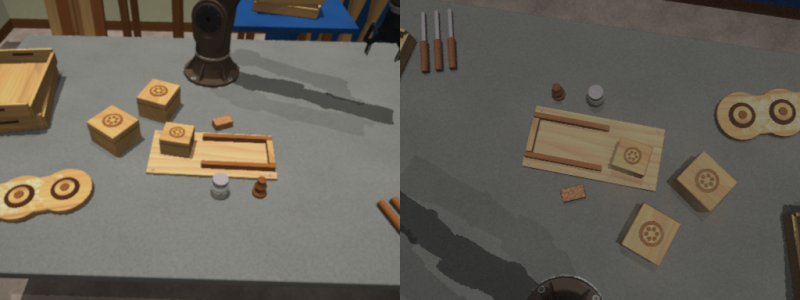

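The top view shows the box on the board at about pixel (297,200), the rails at (220,155) and (208,206), the stop on the left, the jar at (250,122), the finial at (202,117) and the sanding block at (221,247). The two larger boxes off the board are decoys. Next I'll fit the geometry.

```bash
cat >> h.py <<'E'
def rect(W,m,zlo,zhi):
    m=m&(W[...,2]>zlo)&(W[...,2]<zhi)
    p=W[m][:,:2].astype(np.float32)
    c,s,a=cv2.minAreaRect(p)
    a=np.radians(a); 
    return np.array(c),s,a,len(p),p
def lane_from(c,W):
    """lane origin, yaw from the two rail tops + box"""
    cs={}
    for n in("rail_left","rail_right"):
        d=spotter.cut_out(c,n)[0]; 
        cc,s,a,k,p=rect(W,cv2.dilate(d["region"].astype(np.uint8),np.ones((5,5)))>0,29,40)
        q=p-p.mean(0);v=np.linalg.svd(q,full_matrices=False)[2][0]; v*=np.sign(v[1])
        cs[n]=cc; print(c,n,cc.round(1),np.round(s,1),"yaw",np.arctan2(v[1],v[0]).round(4),k)
    e=cs["rail_left"]-cs["rail_right"]; yl=np.arctan2(e[1],e[0])-np.pi/2
    print(" sep",np.linalg.norm(e).round(1),"yaw by sep",(yl%(2*np.pi)).round(4),"mid",((cs["rail_left"]+cs["rail_right"])/2).round(1))
def box_from(c,W):
    r=sorted(spotter.cut_out(c,"box"),key=lambda d:abs(np.nanpercentile(W[d["region"]][:,2],90)-82))[0]["region"]
    cc,s,a,k,p=rect(W,cv2.dilate(r.astype(np.uint8),np.ones((5,5)))>0,77,90)
    cand=[(a+i*np.pi/2) for i in range(4)]
    print(c,"box",cc.round(1),np.round(s,1),"angles",np.round([x%np.pi for x in cand[:2]],4),k,"z",np.median(W[r][:,2]))
    return cc
E
python3 - <<'E'
from h import *
for c in("top","scene"):
    f=grab_frame(c);W=cloud(f); lane_from(c,W); box_from(c,W)
    for n in["varnish_jar","sanding_block","carved_finial","lane"]:
        d=spotter.cut_out(c,n)
        if d:
            w=W[d[0]["region"]];w=w[w[:,2]>(3)];print(n,np.nanpercentile(w,[1,50,99],axis=0).round(0)[:,:2].tolist(), cv2.minAreaRect(w[:,:2].astype(np.float32)) if n=="lane" else "")
    d=spotter.tip_of(c,"stop_face")
    for k in d[:1]: u,v=np.round(k["point"]).astype(int);print("stop",k,W[v,u].round(1))
E
```

```text
top rail_left [455.7  85.6] [239.7  22.4] yaw 1.5379 698
top rail_right [577.   81.8] [238.7  25.5] yaw 1.5518 672
 sep 121.3 yaw by sep 1.5395 mid [516.4  83.7]
top box [ 492.5 -118.8] [99.9 90.2] angles [1.4033 2.9741] 1689 z nan
varnish_jar [[647.0, -5.0], [664.0, 19.0], [695.0, 44.0]] 
sanding_block [[334.0, 3.0], [361.0, 38.0], [390.0, 73.0]] 
carved_finial [[650.0, 125.0], [663.0, 140.0], [684.0, 162.0]] 
lane [[414.0, -207.0], [514.0, 24.0], [614.0, 201.0]] ((515.9033203125, -0.5995941162109375), (423.8045349121094, 204.8907470703125), 88.34993743896484)
scene rail_left [455.8  84.4] [237.9  36.4] yaw 1.5274 470
scene rail_right [583.6  81.1] [237.6  25.6] yaw 1.5485 561
 sep 127.8 yaw by sep 1.5451 mid [519.7  82.7]
scene box [ 494.5 -119.6] [99.5 92.5] angles [1.4005 2.9713] 957 z nan
varnish_jar [[655.0, -6.0], [691.0, 18.0], [703.0, 44.0]] 
sanding_block [[340.0, 0.0], [373.0, 37.0], [395.0, 74.0]] 
carved_finial [[664.0, 122.0], [683.0, 139.0], [693.0, 162.0]] 
lane [[420.0, -208.0], [544.0, 29.0], [619.0, 199.0]] ((540.2935791015625, -1.541229248046875), (423.5598449707031, 253.6349334716797), 88.7823257446289)
stop {'point': [340.8, 198.0], 'confidence': 0.9} [522.6 182.9  13.5]
```

Emit:
jog_arm --pt "0.17 -0.9 0 0 0 0.527 0.6" --pt "0.17 -0.9 0 0 0 0.527 0.6" --pt "0.17 -0.9 0 0 0 0.527 0.6" --pt "0.17 -0.9 0 0 0 0.527 0.6" --pt "0.17 -0.9 0 0 0 0.527 0.6"

```text
time: 2.33
tcp_pos: [301.9, 385.3, 245.8]
orientation: [0.015, 1.0, 0.001, 0.0]
contact_force: [1.0, 0.2, -0.0]
width: 0.598
grip_force: 0.0
```

Emit:
jog_arm --pt "0.17 -0.9 0 0 0 0 0.6" --pt "0.17 -0.9 0 0 0 0 0.6" --pt "0.17 -0.9 0 0 0 0 0.6" --pt "0.17 -0.9 0 0 0 0 0.6"

```text
time: 2.82
tcp_pos: [336.6, 202.3, 245.5]
orientation: [0.017, 1.0, -0.0, 0.0]
contact_force: [-0.1, 1.7, -0.2]
width: 0.597
grip_force: 0.0
```

Emit:
jog_arm --pt "0.17 -0.9 0 0 0 0 0.6" --pt "0.17 -0.9 0 0 0 0 0.6" --pt "0.17 -0.9 0 0 0 0 0.6" --pt "0.17 -0.9 0 0 0 0 0.6"

```text
time: 3.32
tcp_pos: [371.2, 22.8, 245.7]
orientation: [0.017, 1.0, -0.0, 0.001]
contact_force: [-0.0, 1.3, -1.1]
width: 0.598
grip_force: 0.0
```

Emit:
jog_arm --pt "0.15 -0.72 -0.4 0 0 0 0.6" --pt "0.15 -0.72 -0.4 0 0 0 0.6" --pt "0.15 -0.72 -0.4 0 0 0 0.6" --pt "0.15 -0.72 -0.95 0 0 0 0.6" --pt "0.15 -0.72 -0.95 0 0 0 0.6" --pt "0.15 -0.72 -0.95 0 0 0 0.6"

```text
time: 4.08
tcp_pos: [398.7, -117.4, 52.8]
orientation: [0.013, 1.0, 0.0, -0.003]
contact_force: [-0.5, 0.5, 1.1]
width: 0.6
grip_force: 0.0
```

Run:
```python
from h import *
for c in("scene","top"):
    f=grab_frame(c);W=cloud(f)
    try: box_from(c,W)
    except Exception as e: print(c,e)
    if c=="top": cv2.imwrite("pics/b.png",cv2.resize(f["img"][120:300,200:420,::-1],None,fx=3,fy=3))
s=telemetry.state();print(s["tcp_pos"],s["contact_force"],s["q"].round(2))
```

```text
scene box [ 494.7 -119.9] [99.7 92.8] angles [1.4004 2.9712] 956 z nan
top box [ 528.1 -115.9] [ 46.3 109. ] angles [0.2533 1.8241] 144 z 82.67229891862155
[ 401.65591028 -118.75863582   56.97189995] [-0.41304978  0.26387255  0.77733201] [-0.13  0.41  0.37  2.28 -0.32  0.49  2.04]
```

View pics/b.png

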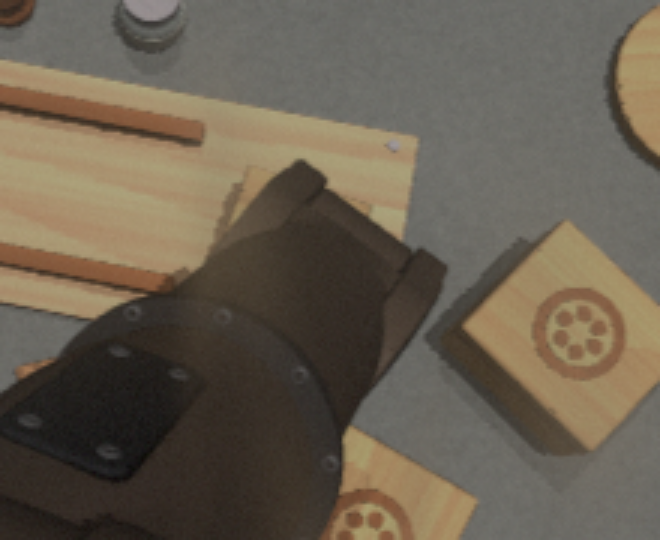

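Emit:
jog_arm --pt "0.05 0 0 0 0 0 0.6" --pt "0.08 0 0 0 0 0 0.6" --pt "0.1 0 0 0 0 0 0.6" --pt "0.12 0 0 0 0 0 0.6" --pt "0.14 0 0 0 0 0 0.6" --pt "0.16 0 0 0 0 0 0.6" --pt "0.18 0 0 0 0 0 0.6" --pt "0.2 0 0 0 0 0 0.6" --pt "0.2 0 0 0 0 0 0.6"

```text
time: 5.4
tcp_pos: [440.3, -119.3, 55.3]
orientation: [0.014, 1.0, -0.0, 0.0]
contact_force: [0.9, 0.6, -0.1]
width: 0.599
grip_force: 0.0
```

```bash
cat > look.py <<'E'
from h import *
f=grab_frame("scene");W=cloud(f)
box_from("scene",W)
s=telemetry.state();print(s["tcp_pos"].round(1),s["orientation"].round(3),s["contact_force"].round(1),s["q"].round(2))
E
python3 look.py
```

```text
scene box [ 497.2 -117.5] [100.1 100.9] angles [1.4448 3.0156] 983 z nan
[ 440.  -119.2   55.3] [0.014 1.    0.    0.   ] [-0.   0.7 -0. ] [-0.14  0.46  0.37  2.2  -0.32  0.54  2.02]
```

Emit:
jog_arm --pt "0.01 0 0 0 0 0 0.6" --pt "0.02 0 0 0 0 0 0.6" --pt "0.03 0 0 0 0 0 0.6" --pt "0.04 0 0 0 0 0 0.6" --pt "0.05 0 0 0 0 0 0.6" --pt "0.06 0 0 0 0 0 0.6" --pt "0.065 0 0 0 0 0 0.6" --pt "0.065 0 0 0 0 0 0.6"

```text
time: 6.5
tcp_pos: [453.1, -119.3, 55.4]
orientation: [0.014, 1.0, -0.0, 0.0]
contact_force: [-0.2, -0.1, 0.4]
width: 0.602
grip_force: 0.1
```

```bash
python3 look.py
```

```text
scene box [ 508.3 -114. ] [99.8 99.3] angles [1.5275 3.0983] 1001 z nan
[ 453.1 -119.2   55.4] [0.014 1.    0.    0.   ] [0.8 0.4 0.1] [-0.14  0.47  0.37  2.17 -0.32  0.55  2.02]
```

Emit:
jog_arm --pt "-0.1 0 0 0 0 0 0.6" --pt "-0.25 0 0 0 0 0 0.6" --pt "-0.25 0 0.55 0 0 0 0.6" --pt "-0.25 0 0.55 0 0 0 0.6" --pt "-0.25 0 0.55 0 0 0 0.6" --pt "-0.25 -0.48 0.55 0 0 -1 0.6" --pt "-0.1 -0.48 0.55 0 0 -1 0.6" --pt "0.28 -0.48 0.55 0 0 -1 0.6" --pt "0.28 -0.48 0.55 0 0 -1 0.6" --pt "0.28 -0.48 0.55 0 0 -1 0.6"

```text
time: 7.85
tcp_pos: [509.1, -214.9, 163.9]
orientation: [0.396, 0.918, -0.001, -0.001]
contact_force: [-1.3, -0.3, -0.4]
width: 0.597
grip_force: 0.0
```

Emit:
jog_arm --pt "0 -0.1 0 0 0 -1 0.6" --pt "0 -0.1 0 0 0 -1 0.6" --pt "0 -0.1 0 0 0 -1 0.6" --pt "0 -0.1 0 0 0 -1 0.6" --pt "0 -0.1 0 0 0 -1 0.6" --pt "0 -0.1 0 0 0 -1 0.6"

```text
time: 8.6
tcp_pos: [508.1, -235.2, 165.1]
orientation: [0.716, 0.698, -0.0, -0.0]
contact_force: [-0.2, -1.0, -0.4]
width: 0.6
grip_force: 0.0
```

```bash
cat > look2.py <<'E'
from h import *
import sys
for c in("top","scene"):
    f=grab_frame(c);W=cloud(f)
    try: box_from(c,W)
    except Exception as e: print(e)
    lane_from(c,W)
    if c=="top":
        cv2.imwrite("pics/"+sys.argv[1],cv2.resize(f["img"][110:280,120:380,::-1],None,fx=3,fy=3))
s=telemetry.state();print(s["tcp_pos"].round(1),s["orientation"].round(3),s["contact_force"].round(1),s["q"].round(2))
E
sed -i 's/,29,40)/,32,40)/' h.py
python3 look2.py c.png
```

```text
top box [ 454.1 -338.4] [132.2 119.7] angles [0.9428 2.5136] 194 z nanTraceback (most recent call last):
  File "look2.py", line 7, in <module>
    lane_from(c,W)
    ~~~~~~~~~^^^^^
  File "h.py", line 19, in lane_from
    d=spotter.cut_out(c,n)[0];
      ~~~~~~~~~~~~~~~~~~~~^^^
IndexError: list index out of range
```

```bash
cat > look2.py <<'E'
from h import *
import sys
def win(W,x0,x1,y0,y1,z0,z1,n,c):
    m=(W[...,0]>x0)&(W[...,0]<x1)&(W[...,1]>y0)&(W[...,1]<y1)&(W[...,2]>z0)&(W[...,2]<z1)
    k,l,st,ce=cv2.connectedComponentsWithStats(m.astype(np.uint8)); 
    if k<2: return print(c,n,"none")
    m=l==1+np.argmax(st[1:,4]); r=cv2.minAreaRect(W[m][:,:2].astype(np.float32))
    print(c,n,np.round(r[0],1),np.round(r[1],1),np.round(np.radians(r[2]),4),m.sum(),W[m][:,2].mean().round(1))
for c in("top","scene"):
    f=grab_frame(c);W=cloud(f)
    win(W,410,620,-230,200,77,90,"box",c)
    win(W,435,475,-60,220,32,38,"railL",c); win(W,560,605,-60,220,32,38,"railR",c)
    if c==(sys.argv[2] if len(sys.argv)>2 else "top"):
        cv2.imwrite("pics/"+sys.argv[1],cv2.resize(f["img"][110:280,120:380,::-1],None,fx=3,fy=3))
s=telemetry.state();print(s["tcp_pos"].round(1),s["orientation"].round(3),s["contact_force"].round(1),s["q"].round(2))
E
python3 look2.py c.png
```

```text
top box none
top railL none
top railR [574.1 107.6] [188.7  30.9] 1.5503 404 34.9
scene box [ 509.8 -114. ] [99.5 93.4] 1.5251 984 81.9
scene railL [456.4  84.6] [238.7  24.6] 1.5121 345 34.1
scene railR [576.5  81.4] [238.2  35.2] 1.5593 466 34.2
[ 508.7 -235.4  165.4] [0.717 0.697 0.    0.   ] [-0.2 -0.4 -0.1] [-0.29  0.54  0.92  1.88 -0.52  0.98  0.84]
```

View pics/c.png

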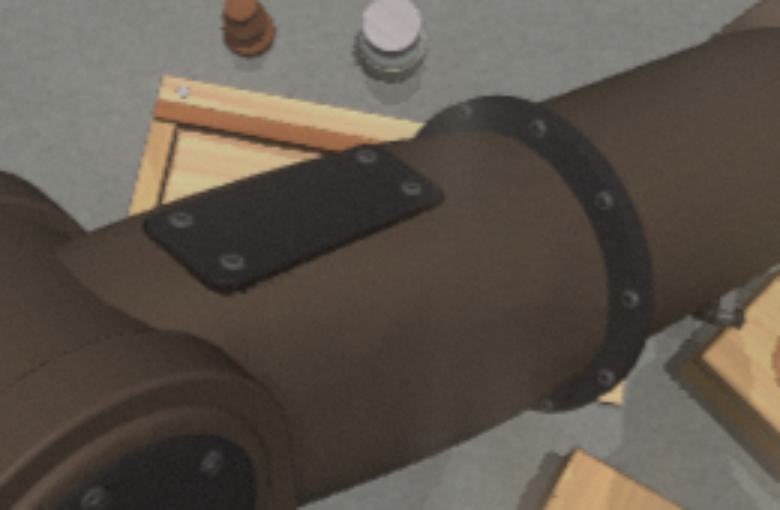

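Emit:
jog_arm --pt "0 0.14 0 0 0 0 0.6" --pt "0 0.14 -0.25 0 0 0 0.6" --pt "0 0.14 -0.54 0 0 0 0.6" --pt "0 0.14 -0.54 0 0 0 0.6" --pt "0 0.14 -0.54 0 0 0 0.6"

```text
time: 9.48
tcp_pos: [509.4, -208.3, 58.9]
orientation: [0.717, 0.697, 0.0, 0.001]
contact_force: [0.2, 0.8, 0.6]
width: 0.606
grip_force: 0.0
```

Emit:
jog_arm --pt "0 0.04 0 0 0 0 0.6" --pt "0 0.08 0 0 0 0 0.6" --pt "0 0.11 0 0 0 0 0.6" --pt "0.001 0.14 0 0 0 0 0.6" --pt "0.002 0.17 0 0 0 0 0.6" --pt "0.003 0.2 0 0 0 0 0.6" --pt "0.004 0.22 0 0 0 0 0.6" --pt "0.004 0.22 0 0 0 0 0.6"

```text
time: 10.48
tcp_pos: [509.6, -162.8, 57.2]
orientation: [0.717, 0.697, 0.0, -0.0]
contact_force: [0.8, 0.9, -0.1]
width: 0.598
grip_force: 0.0
```

```bash
python3 look2.py d.png scene
```

```text
top box [ 479.4 -122.7] [34.9 53.9] 0.0461 227 82.6
top railL none
top railR none
scene box [ 510.6 -103.1] [101.2  92.5] 1.5497 991 81.9
scene railL [455.6  84.6] [238.8  24.1] 1.5148 349 34.0
scene railR [583.9  81.5] [ 33.8 237.9] 0.0468 465 34.1
[ 509.5 -163.    57.2] [ 0.717  0.697 -0.    -0.   ] [-0.7  0.3  0.3] [-0.33  0.65  0.79  2.03 -0.69  0.75  0.86]
```

View pics/d.png

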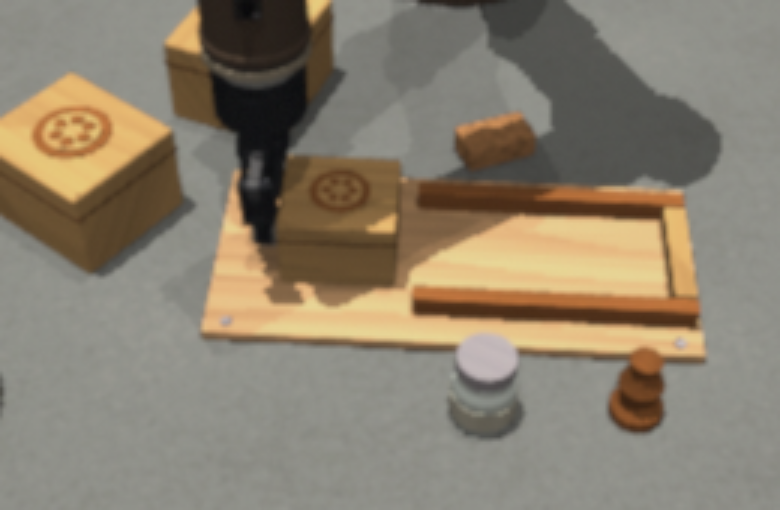

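Run:
```python
from h import *
f=grab_frame("scene");K=f["mtx"];T=f["T"]
def pr(u,v,z):
    d=T[:3,:3]@np.array([(u-K[0,2])/K[0,0],-(v-K[1,2])/K[1,1],-1.]);o=T[:3,3]
    return (o+d*(z-o[2])/d[2]).round(1)
for n,u,v,z in[("box base near front",398,285,12),("box base near rear",275,275,12),("box top near front",399,238,82),("box top far front",400,160,82),("L inner base start",418,206,12),("L inner base end",662,216,12),("L top inner start",418,196,34),("L top inner end",683,204,34),("R top inner start",413,287,34),("R top inner end",697,299,34),("R outer base start",413,312,12),("R outer base end",697,319,12),("board near L",203,336,12),("board near R",704,358,12),("board far R",684,192,12),("board far L",236,175,12)]:
    print(n,pr(u/3+120,v/3+110,z))
```

```text
box base near front [554.5 -48.8  12. ]
box base near rear [ 546.7 -155.6   12. ]
box top near front [566.3 -48.7  82. ]
box top far front [471.5 -50.   82. ]
L inner base start [456.3 -32.8  12. ]
L inner base end [460.9 189.6  12. ]
L top inner start [466.  -33.2  34. ]
L top inner end [467.3 204.1  34. ]
R top inner start [576.3 -36.   34. ]
R top inner end [581.2 200.9  34. ]
R outer base start [584.9 -35.4  12. ]
R outer base end [584.  204.3  12. ]
board near L [ 617.5 -209.    12. ]
board near R [626.2 204.2  12. ]
board far R [428.3 213.9  12. ]
board far L [ 421.2 -203.5   12. ]
```

The scene view shows the box straight, just before the mouth, and about 2 mm left of the lane's centre line. I'll push on in stages.

Emit:
jog_arm --pt "0.001 0.03 0 0 0 0 0.6" --pt "0.002 0.06 0 0 0 0 0.6" --pt "0.004 0.1 0 0 0 0 0.6" --pt "0.006 0.14 0 0 0 0 0.6" --pt "0.008 0.18 0 0 0 0 0.6" --pt "0.01 0.22 0 0 0 0 0.6" --pt "0.012 0.26 0 0 0 0 0.6" --pt "0.013 0.29 0 0 0 0 0.6" --pt "0.014 0.3 0 0 0 0 0.6" --pt "0.014 0.3 0 0 0 0 0.6"

```text
time: 11.88
tcp_pos: [512.3, -102.8, 57.2]
orientation: [0.717, 0.697, 0.0, -0.0]
contact_force: [0.6, 0.1, 0.6]
width: 0.601
grip_force: 0.0
```

```bash
python3 look2.py e.png scene
```

```text
top box [481.  -51.1] [39.6 70.7] 0.1492 319 82.6
top railL [449.7 -14.1] [40.1 15.3] 1.5698 92 34.8
top railR none
scene box [513.7 -43.1] [98.4 93.4] 1.5562 979 82.0
scene railL [457.2 107.6] [192.2  23.2] 1.5044 300 34.1
scene railR [577.5  81.3] [238.1  34.5] 1.5708 467 34.2
[ 512.3 -103.2   57.3] [ 0.717  0.697  0.    -0.   ] [-0.5 -0.7  0.3] [-0.46  0.64  0.8   2.06 -0.7   0.73  0.76]
```

View pics/e.png

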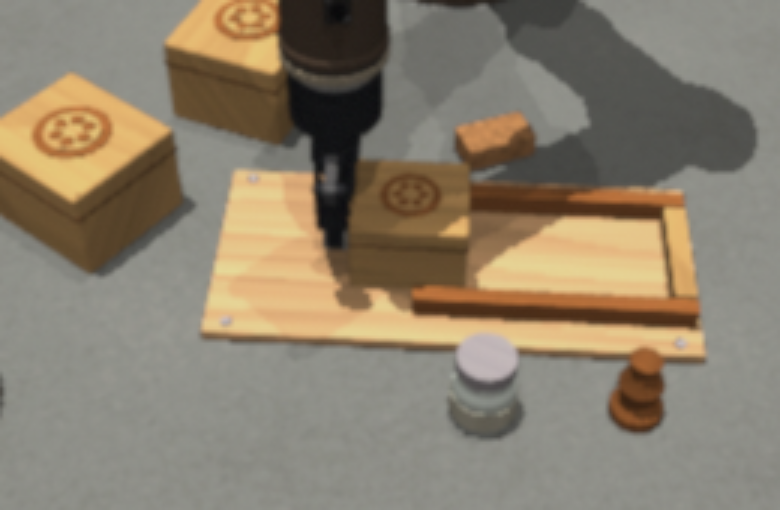

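Emit:
jog_arm --pt "0.001 0.03 0 0 0 0 0.6" --pt "0.002 0.06 0 0 0 0 0.6" --pt "0.003 0.1 0 0 0 0 0.6" --pt "0.005 0.15 0 0 0 0 0.6" --pt "0.006 0.2 0 0 0 0 0.6" --pt "0.008 0.25 0 0 0 0 0.6" --pt "0.01 0.3 0 0 0 0 0.6" --pt "0.012 0.35 0 0 0 0 0.6" --pt "0.013 0.38 0 0 0 0 0.6" --pt "0.014 0.4 0 0 0 0 0.6"

```text
time: 13.22
tcp_pos: [515.1, -22.7, 57.2]
orientation: [0.717, 0.697, -0.0, -0.0]
contact_force: [0.5, -0.7, -0.5]
width: 0.597
grip_force: 0.6
```

```bash
python3 look2.py f.png scene
```

```text
top box [489.   31.9] [87.3 40.8] 1.5481 440 82.7
top railL [451.7  42.7] [153.9  16.3] 1.5441 353 34.8
top railR none
scene box [515.4  39.1] [96.3 96.2] 1.5063 965 82.0
scene railL [459.6 150.8] [105.2  24. ] 1.5053 162 34.2
scene railR [583.4  81.6] [ 33.7 238.3] 0.051 469 34.2
[515.1 -22.6  57.2] [ 0.717  0.697  0.    -0.   ] [ 0.1 -0.1 -0.7] [-0.63  0.64  0.82  2.08 -0.71  0.73  0.62]
```

View pics/f.png

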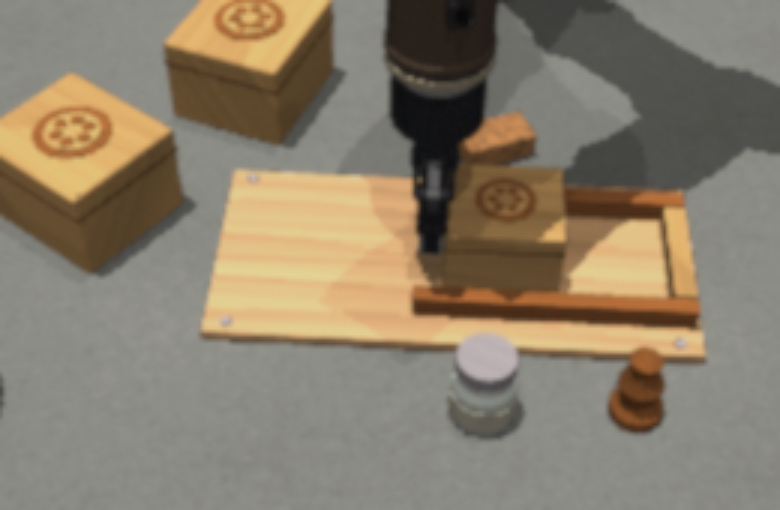

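Emit:
jog_arm --pt "0.001 0.03 0 0 0 0 0.6" --pt "0.003 0.06 0 0 0 0 0.6" --pt "0.005 0.1 0 0 0 0 0.6" --pt "0.007 0.15 0 0 0 0 0.6" --pt "0.009 0.2 0 0 0 0 0.6" --pt "0.011 0.25 0 0 0 0 0.6" --pt "0.013 0.3 0 0 0 0 0.6" --pt "0.015 0.35 0 0 0 0 0.6" --pt "0.016 0.39 0 0 0 0 0.6" --pt "0.017 0.42 0 0 0 0 0.6"

```text
time: 14.58
tcp_pos: [518.6, 61.3, 57.3]
orientation: [0.717, 0.697, -0.0, -0.0]
contact_force: [-0.9, -2.3, -0.4]
width: 0.601
grip_force: 0.7
```

```bash
python3 look2.py g.png scene
```

```text
top box [493.  125.3] [95.9 40.6] 1.5525 545 82.8
top railL [455.3  85.9] [239.3  26.5] 1.5154 601 34.8
top railR [5.785e+02 2.000e-01] [75.9 16.7] 1.5353 170 34.7
scene box [519.2 122.8] [98.4 93.8] 1.5358 923 82.1
scene railL [452.7   9. ] [87.2 18.7] 1.5372 128 34.3
scene railR [575.3  81.2] [237.8  34.1] 1.5491 469 34.1
[518.6  61.7  57.2] [ 0.717  0.697  0.    -0.   ] [0.5 0.1 1. ] [-0.79  0.65  0.83  2.06 -0.72  0.75  0.47]
```

Emit:
jog_arm --pt "0 0.01 0 0 0 0 0.6" --pt "0 0.02 0 0 0 0 0.6" --pt "0.001 0.03 0 0 0 0 0.6" --pt "0.001 0.04 0 0 0 0 0.6"

```text
time: 15.18
tcp_pos: [518.8, 68.8, 57.3]
orientation: [0.717, 0.697, 0.0, 0.0]
contact_force: [-0.4, -0.3, -0.3]
width: 0.596
grip_force: 0.5
```

Emit:
jog_arm --pt "0 0.005 0 0 0 0 0.6" --pt "0 0.01 0 0 0 0 0.6"

```text
time: 15.42
tcp_pos: [518.8, 70.8, 57.3]
orientation: [0.717, 0.697, 0.0, 0.0]
contact_force: [0.1, -1.0, -0.5]
width: 0.599
grip_force: 0.5
```

```bash
python3 look2.py h.png scene
```

```text
top box [493.1 134.3] [94.7 40.9] 1.5546 556 82.8
top railL [457.7  85.5] [239.6  26.3] 1.5373 605 34.7
top railR [578.6   6.1] [87.6 16. ] 1.547 193 34.9
scene box [519.4 131.9] [98.9 95.9] 1.5044 920 82.2
scene railL [453.5  13.1] [95.4 17.7] 1.535 144 34.1
scene railR [580.2  81.4] [ 34.  238.1] 0.022 464 34.2
[518.8  70.9  57.3] [ 0.717  0.697  0.    -0.   ] [ 0.8 -1.2 -0.6] [-0.81  0.65  0.83  2.06 -0.72  0.75  0.45]
```

Close to the stop now, so I'll use 1–2 mm steps and watch for the force to rise.

Emit:
jog_arm --pt "0 0.005 0 0 0 0 0.6" --pt "0 0.01 0 0 0 0 0.6"

```text
time: 15.78
tcp_pos: [518.8, 72.6, 57.3]
orientation: [0.717, 0.697, -0.0, 0.0]
contact_force: [-0.4, -3.8, 1.4]
width: 0.6
grip_force: 2.3
```

Emit:
jog_arm --pt "0 0.005 0 0 0 0 0.6" --pt "0 0.005 0 0 0 0 0.6"

```text
time: 16.02
tcp_pos: [518.8, 72.6, 57.4]
orientation: [0.718, 0.697, -0.0, 0.001]
contact_force: [0.5, -5.7, 0.8]
width: 0.6
grip_force: 2.7
```

Emit:
jog_arm --pt "0 0.005 0 0 0 0 0.6" --pt "0 0.005 0 0 0 0 0.6"

```text
time: 16.27
tcp_pos: [518.8, 72.7, 57.5]
orientation: [0.718, 0.696, -0.001, 0.001]
contact_force: [-0.8, -7.8, 2.7]
width: 0.601
grip_force: 4.2
```

The TCP stalled and the force rose, so the box is against the stop. I'll back straight off, raise the hand and swing it clear.

Emit:
jog_arm --pt "0 -0.02 0 0 0 0 0.6" --pt "-0.002 -0.1 0 0 0 0 0.6" --pt "-0.006 -0.3 0 0 0 0 0.6" --pt "-0.006 -0.4 0 0 0 0 0.6" --pt "-0.006 -0.4 0.3 0 0 0 0.6" --pt "-0.006 -0.4 0.8 0 0 0 0.6" --pt "-0.006 -0.4 0.8 0 0 0 0.6" --pt "-0.006 -0.4 0.8 0 0 0 0.6"

```text
time: 17.27
tcp_pos: [519.1, -6.2, 219.8]
orientation: [0.717, 0.697, 0.002, 0.001]
contact_force: [-0.2, 0.5, -0.7]
width: 0.601
grip_force: 0.0
```

Emit:
jog_arm --pt "-0.2 -1 0.2 0 0 0 0.6" --pt "-0.2 -1 0.2 0 0 0 0.6" --pt "-0.2 -1 0.2 0 0 0 0.6" --pt "-0.2 -1 0.2 0 0 0 0.6" --pt "-0.2 -1 0.2 0 0 0 0.6"

```text
time: 17.9
tcp_pos: [476.4, -207.3, 256.8]
orientation: [0.719, 0.695, -0.0, -0.0]
contact_force: [-0.2, 0.7, 0.3]
width: 0.601
grip_force: 0.0
```

```bash
python3 look2.py i.png top
```

```text
top box [518.  133.8] [100.8  90.4] 1.5402 1636 82.8
top railL [459.7 135.9] [138.7  27. ] 1.5411 354 35.0
top railR [580.2  82.5] [ 30.6 239.8] 0.0408 525 34.8
scene box [519.8 132.2] [99.7 94.5] 1.5395 1018 82.0
scene railL [453.8  25.3] [119.8  18.6] 1.5393 164 34.3
scene railR [577.8  81.3] [ 35. 238.] 0.0017 530 34.2
[ 477.4 -204.5  256.3] [ 0.717  0.697 -0.    -0.001] [-0.4  0.5 -0.7] [-0.49  0.38  1.09  1.87 -0.38  1.12  0.7 ]
```

View pics/i.png

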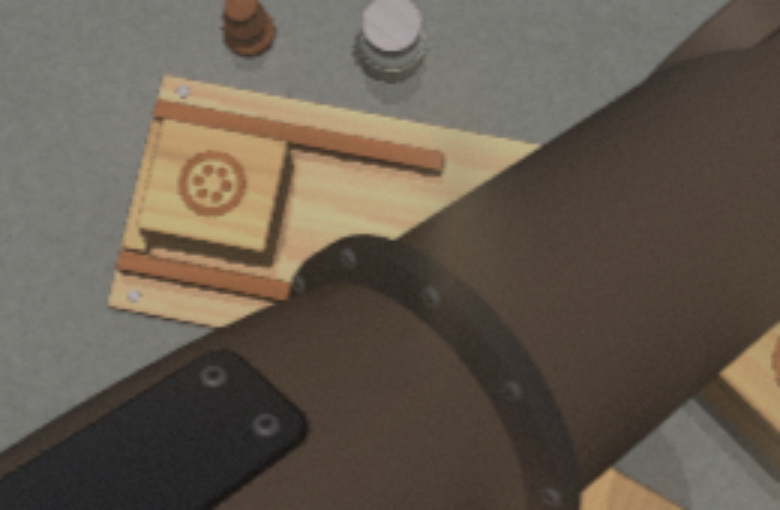

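The box is against the stop bar at crop pixel (210,182). It is square (yaw 1.540 against the lane's 1.542), centred on (518.0, 133.8) with the target at (518.4, 133.5), and the hand is clear, so I'm handing in.

```bash
python3 -c "
from rig import workorder
print(workorder.finish_job())"
```

```text
the job is handed in; nothing more can be done
None
```

The job is handed in: the box stands square against the stop bar, within about 1 mm of the target by the last camera measurement, no rail contact was seen, and the hand is clear; the rig returned no verdict.

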